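# Pack up the art-class drawer

## Task

Pack up after the art class: set the black lid level on the jar in the open drawer, turn it back until it drops into the thread, then screw it clockwise fully home. Lay every fat pastel stick lying on the table in the drawer's compartment beside the jar, and only then slide the drawer fully shut, leaving everything else where it is.

Things in the scene. Friction and masses are not known exactly. Their poses are not given: they have to be found in the camera images.
- lid_mid (a point): the loose screw lid: black, twelve-sided, red disc on top, lying open side down on the table; 64 mm across the flats, 24 mm high, 50 g. The point is on its axis, half-way up; z points out of its top. Flats face along x and every 30 deg from it. Carry it level, open side down
- lid_lug (a point): one of three lugs (7 mm wide) inside the lid's lower edge, at 0, 120 and 240 deg about the lid's z from its x, each marked by a white tick on the top's edge. The point is over the lug at 0 deg, on the top, 27 mm from the axis; axes as the lid's
- jar_mouth (a point): centre of the rim of the amber jar clamped upright in the drawer (it cannot turn or lift); axes are the drawer's: x to its back, y left, z up. The neck is 45 mm across, 55 mm over its thread, chamfered at the rim, 64 mm above the drawer floor; the jar's shoulder is 28 mm below the rim. The lid goes over the neck with 1.5 mm of play all round
- thread_start (a point): one of the three thread starts, at 0, 120 and 240 deg about the jar's axis from x (white ticks on the grey clamp base). The point is on the tick at 120 deg. With the lugs within 0.22 rad of the starts the lid drops past the thread's upper edge, to lid_mid about 3 mm below the rim. Elsewhere the lugs ride on top, lid_mid 0.5 to 6 mm above the rim
- thread_end (a point): the jar's axis at the height of lid_mid when fully home, 8 mm below the rim; axes as jar_mouth. Riding on top, clockwise (from above) only meets a stop: turn back anticlockwise, at most 1.7 rad, till the lugs reach the starts and the lid drops; then clockwise 1.46 rad from the middle of the start to the end stop; the lid sinks 5 mm more and stays
- drawer (a joint): how far the drawer is pulled out, m: 0 shut, 0.2 fully out. It slides with 2.5 N of friction and some damping; its unit is fixed to the table
- drawer_front (a point): middle of the top edge of the drawer's blue front, on its outer face towards the robot; axes as jar_mouth: push along +x to shut. The front is flat, without a handle, 410 mm wide, 62 mm high (top 70 mm above the table), 15 mm thick
- tray (a point): the drawer's stick compartment, right of the jar: the point is on its floor, midway in y, 90 mm behind the front's inner side; axes as jar_mouth. 250 mm along x, 215 mm along y; drawer walls 28 mm high, rail towards the jar 20 mm high. Its floor is 21 mm above the table. The white unit, 131 mm high with the booklet on it, covers its back part: with the drawer out by d the unit's face is at x = d - 0.09
- stick0_mid (a point): red fat pastel stick in a cream paper sleeve, 90 x 22 x 22 mm, 50 g, lying on the table; the point is at its middle, x along it. May be absent
- stick1_mid (a point): blue fat pastel stick in a cream paper sleeve, 90 x 22 x 22 mm, 50 g, lying on the table; the point is at its middle, x along it. May be absent
- stick2_mid (a point): green fat pastel stick in a cream paper sleeve, 90 x 22 x 22 mm, 50 g, lying on the table; the point is at its middle, x along it. May be absent
- stick3_mid (a point): orange fat pastel stick in a cream paper sleeve, 90 x 22 x 22 mm, 50 g, lying on the table; the point is at its middle, x along it. May be absent
- gluepot: small glue jar with a red cap, 40 mm across, 75 mm high; a bystander, to be left alone. Origin at its underside
- sharpener: green sharpener, 50 x 35 x 34 mm; a bystander, to be left alone. Origin at its underside
- glasses_case: dark glasses case, 160 x 62 x 36 mm; a bystander, to be left alone. Origin at its underside
Things that resemble listed ones, but are neither listed nor needed, are in the scene too. Of the things shaped like the part that bears lid_mid, the black one is meant.

How it is judged:
On the way, in this order (a step that is already met when the one before it is completed fails the run):
1. the lid sits level on the jar's neck (horizontal distance between lid_mid and jar_mouth below 0.004 m and angle between lid_mid's own z axis and vertical below 0.08 rad and z of lid_mid in the frame of jar_mouth below 0.009 m), for 0.1 s.
2. the lid is screwed fully home, with the drawer still open (horizontal distance between lid_mid and jar_mouth below 0.004 m and angle between lid_mid's own z axis and vertical below 0.08 rad and z of lid_mid in the frame of jar_mouth below -0.0066 m and value of joint drawer above 0.05 m), for 0.2 s.
3. every stick lies in the compartment and the drawer is shut (x of stick0_mid in the frame of tray between -0.088 and 0.165 m and y of stick0_mid in the frame of tray between -0.11 and 0.105 m and z of stick0_mid in the frame of tray between 0 and 0.06 m and x of stick1_mid in the frame of tray between -0.088 and 0.165 m and y of stick1_mid in the frame of tray between -0.11 and 0.105 m and z of stick1_mid in the frame of tray between 0 and 0.06 m and x of stick2_mid in the frame of tray between -0.088 and 0.165 m and y of stick2_mid in the frame of tray between -0.11 and 0.105 m and z of stick2_mid in the frame of tray between 0 and 0.06 m and x of stick3_mid in the frame of tray between -0.088 and 0.165 m and y of stick3_mid in the frame of tray between -0.11 and 0.105 m and z of stick3_mid in the frame of tray between 0 and 0.06 m and value of joint drawer below 0.006 m), for 0.2 s.
At the end, for the whole second after the job is handed in: the lid is level on the jar and screwed home (within 1.4 mm of its lowest position), every stick present lies in the compartment to the right of the jar, the drawer is shut to within 6 mm, all at rest (all of step 3 and horizontal distance between lid_mid and jar_mouth below 0.004 m and angle between lid_mid's own z axis and vertical below 0.08 rad and z of lid_mid in the frame of jar_mouth below -0.0066 m and linear speed of each of lid, stick0, stick1, stick2, stick3 below 0.02 m/s); the robot touches nothing.
It fails at once if a bystander (glue jar, sharpener, glasses case) is shoved more than 60 mm or knocked over (distance of any of gluepot, sharpener, glasses_case from where it was at the start of the episode above 0.06 m or angle between any of gluepot, sharpener, glasses_case's own z axis and vertical above 0.7 rad).
Of stick0, stick1, stick2, stick3 only 2 to 4 are there at a start; the rules pass over those that are not, and their reading is None.
At some moment in a run one of stick0, stick1, stick2, stick3 may be knocked a few centimetres aside while the robot is not near it.
Once in a run the grip may slacken for a moment while it holds something.
It also fails if it takes over 210 s, if anything falls off the work surface, if the arm or the gripper's body presses on something with over 40 N, if the wrist force passes 120 N, or if a joint passes its speed limit or range.

## Robot

A 7-joint arm with a two-finger parallel gripper is mounted at the origin on the work surface. World frame = base frame: x ahead of the robot, y to its left, z up, the work surface at z = 0. Lengths are in m, angles in rad, forces in N, time in s.
With the tool pointing down it reaches from about 0.4 to 0.875 m from the base axis. Payload 6.5 kg.
Tool frame: the origin (TCP) lies on the centre line of the jaws, within the pads' length; the fingertips stand 11 mm ahead of it and the grasp point (between the pads) lies 8 mm behind it (arm.nose_length is the distance from the TCP to the fingertips, in m); z points along the fingers, y is the direction in which the jaws open and shut (so a half turn about z gives the same grasp; the last joint's range is limited). The gripper opens to 88 mm and grips with 3 to 60 N. Pads are 18 mm wide; open, the fingers measure 123 mm over their backs; the gripper's body (75 mm by 187 mm) begins 45 mm behind the grasp point.
Start: joints at [-1.395, 0.536, -0.004, 1.538, 0.003, 1.067, -0.071], TCP at [0.156, 0.631, 0.25] pointing down, gripper open.
Joint ranges: [-2.7, 2.7], [-0.37, 2.16], [-1.27, 1.26], [0.24, 2.4], [-1.31, 4.45], [0.19, 1.91], [-2.76, 2.76]. Speed limits (rad/s): [2.39, 2.39, 3.14, 3.14, 3.14, 3.14, 3.14].

## Interface

Orientations are given as [roll, pitch, yaw] about the fixed x, y, z axes, in that order (R = Rz(yaw) Ry(pitch) Rx(roll)).
In Python, from rig import arm gives the robot as it stands. The module is installed in compiled form; this text tells all that it offers.
- The arm moves only by the tool carry_out, never from a script. Its arguments are lists of equal length, an entry for each row: "delta_pos": the shift along the tool's x, y, z in mm, a list of three; "roll": the turn about the tool's z in rad; "hand": the opening, from -1 (shut) to 1 (fully open). A call has 1 to 10 rows; each row is the pose to reach, as a shift and turn from the pose commanded when the call began, along the tool's axes at that moment; what a row does not reach only later rows make up. A row lasts 1/10 s, in which the tool goes at most 50 mm and 8.59 degrees, less where a joint would pass 70% of its speed; a pose out of reach is approached as far as the arm can. A call with a gripper value outside its range is refused whole. The fingers move at their own pace and stop on an object; "newtons" is the grip in N (left out, the last holds). Time passes only in rows, so rows that repeat a pose let the fingers close. It gives the time, the measured TCP pose, the force and the opening at its end, in the units of the state.
- arm.sense(): the state, without advancing time (a new reading comes with each control period).
- arm.snapshot(name): name is "side" or "top"; returns the picture (384x512x3 uint8, red, green, blue); there is no depth.
- arm.camera_params(name): a dict with "mtx" (3x3 intrinsics, pixels), "dist_coeffs" ([k1, k2, p1, p2, k3] as OpenCV has them; the pictures are not rectified), "extrinsics" (4x4, takes a point from camera to world coordinates). Camera axes: x right, y down, z forward; pixel columns grow to the right and rows downward; lengths in m; the calibration is good to about 2 mm. A picture is of the moment at which its call begins. camera_params takes no time and is no camera call.
- arm.sign_off(): hands the job in, once; it reports no verdict.
Trained networks look in the newest picture that a camera, given by its name, has taken for a name from the list of things; names that differ only in an ending like _2 or _b are one class to them, and where a whole thing is asked for, a point or a joint stands for the part that bears it (a point fixed in the world has none). Each returns a list of dicts, best first, with "score" (0 to 1); they miss things now and then, are a little off and sometimes report something else, mostly with a low value. They report only what shows in the picture. A call takes as long as a camera call. They do not tell look-alikes from the thing itself.
- arm.look_for(camera, thing): "bbox" ([left, top, width, height] in pixels, round what is visible of it).
- arm.silhouettes(camera, thing): "mask" (384x512 bool, what is visible of it) and "bbox" ([left, top, width, height] in pixels, round what is visible of it).
The state is a dict: "time_s": time; "q": joint angles; "joint_velocities": joint speeds; "effort": joint torques, N m; "ee_pos": TCP position; "tcp_rot": TCP orientation; "force": force on the tool from outside, world axes, zero at the start; "ft_torque": the same for the moment, N m; "finger_gap": opening from 0.0 (shut) to 1.0 (fully open).
Only numpy, scipy, OpenCV 4.12 (cv2) and the standard library are available. Lean on these libraries where they do the work, as an engineer would, in place of code of your own. Each camera call takes 0.05 s, during which the arm holds its last target. There are 200 camera calls.

## Working session

There is one attempt and no reset: what is moved stays moved. The work goes in short steps, Python scripts to look and compute and a tool call to move; the robot and the scene stay as the last step left them, time stands still between calls to the robot, and variables do not carry over. Pictures are saved under pics/ and viewed, about 12 in all and at most 16, crops included, and the job is handed in when it is done.

Besides the shell and the picture viewer there is one more tool, called after ">>>" as name(argument=value, ...), one argument or row to a line, values as JSON. carry_out: Moves the arm, as the interface text tells. Its arguments: {"type":"object","properties":{"delta_pos":{"type":"array"},"roll":{"type":"array"},"hand":{"type":"array"},"newtons":{"type":"number"}},"required":["delta_pos","roll","hand"]}

```bash
mkdir -p pics
cat > h.py <<'E'
from rig import arm
import numpy as np, cv2
def ray(cam,uv):
    p=arm.camera_params(cam);K=np.array(p["mtx"]);d=np.array(p["dist_coeffs"]);T=np.array(p["extrinsics"])
    n=cv2.undistortPoints(np.array(uv,float).reshape(-1,1,2),K,d).reshape(-1,2)
    return T[:3,3],(T[:3,:3]@np.c_[n,np.ones(len(n))].T).T
def at_z(cam,uv,z):
    o,r=ray(cam,uv);return o+r*((z-o[2])/r[:,2])[:,None]
def proj(cam,P):
    p=arm.camera_params(cam);T=np.linalg.inv(np.array(p["extrinsics"]))
    return cv2.projectPoints(np.array(P,float).reshape(-1,3),cv2.Rodrigues(T[:3,:3])[0],T[:3,3],np.array(p["mtx"]),np.array(p["dist_coeffs"]))[0].reshape(-1,2)
def save(name,im,crop=None,s=1):
    if crop: x,y,w,h=crop; im=im[y:y+h,x:x+w]
    cv2.imwrite("pics/"+name,cv2.resize(im[:,:,::-1],None,fx=s,fy=s,interpolation=cv2.INTER_CUBIC))
E
python3 - <<'E'
from h import *
print(arm.sense(), arm.nose_length)
for c in("side","top"):
    save(c+"0.png",arm.snapshot(c),s=1.5)
    p=arm.camera_params(c);print(c,np.round(p["mtx"],1).tolist(),np.round(p["extrinsics"],3).tolist())
    for t in["lid_mid","jar_mouth","drawer","stick0_mid","stick1_mid","stick2_mid","stick3_mid","gluepot"]:
        print(t,[(np.round(d["bbox"]).tolist(),round(d["score"],2)) for d in arm.look_for(c,t)[:4]])
E
```

```text
{'time_s': 0.0, 'q': array([-1.39521533,  0.53717362, -0.00447021,  1.53884866,  0.00258542,
        1.06730893, -0.07121736]), 'joint_velocities': array([ 0.000625  , -0.00012577, -0.00066698, -0.00086976,  0.00035287,
       -0.00080369, -0.00064214]), 'effort': array([ 2.87271232e-04, -5.70986438e+01,  9.91117805e-01, -2.51605225e+01,
       -5.61565999e-02,  1.79142714e-02,  1.61411035e-04]), 'ee_pos': array([0.15548148, 0.63051949, 0.24884347]), 'tcp_rot': array([-3.13986255e+00,  9.83307608e-05,  2.89988637e+00]), 'force': array([ 0.30512527, -0.8699674 ,  0.50122846]), 'ft_torque': array([ 0.01908123, -0.01964471,  0.01260474]), 'finger_gap': 1.0005813360743667} 0.011
side [[477.0, 0.0, 254.7], [0.0, 477.0, 192.2], [0.0, 0.0, 1.0]] [[-0.908, -0.317, 0.275, 0.108], [-0.419, 0.663, -0.621, 0.92], [0.014, -0.679, -0.734, 1.227], [0.0, 0.0, 0.0, 1.0]]
lid_mid [([263.0, 246.0, 25.0, 26.0], 0.9), ([249.0, 275.0, 23.0, 26.0], 0.82), ([288.0, 289.0, 20.0, 19.0], 0.49)]
jar_mouth [([211.0, 138.0, 101.0, 104.0], 0.8)]
drawer [([208.0, 135.0, 104.0, 105.0], 0.94)]
stick0_mid [([206.0, 26
[... 282 characters left out ...]
9.3, 178.8], [0.0, 0.0, 1.0]] [[-0.013, -0.998, 0.069, 0.426], [-1.0, 0.014, 0.009, -0.071], [-0.01, -0.068, -0.998, 1.92], [0.0, 0.0, 0.0, 1.0]]
lid_mid [([175.0, 212.0, 19.0, 17.0], 0.77), ([177.0, 245.0, 19.0, 18.0], 0.77), ([207.0, 213.0, 16.0, 18.0], 0.49), ([154.0, 213.0, 10.0, 18.0], 0.27)]
jar_mouth [([229.0, 152.0, 111.0, 53.0], 0.82)]
drawer [([229.0, 153.0, 111.0, 55.0], 0.83)]
stick0_mid [([182.0, 175.0, 6.0, 26.0], 0.69), ([154.0, 174.0, 7.0, 24.0], 0.59)]
stick1_mid [([122.0, 182.0, 14.0, 22.0], 0.66), ([230.0, 148.0, 111.0, 59.0], 0.38)]
stick2_mid [([153.0, 211.0, 13.0, 19.0], 0.42), ([182.0, 174.0, 10.0, 26.0], 0.25)]
stick3_mid [([155.0, 176.0, 8.0, 25.0], 0.74)]
gluepot []
```

View pics/side0.png

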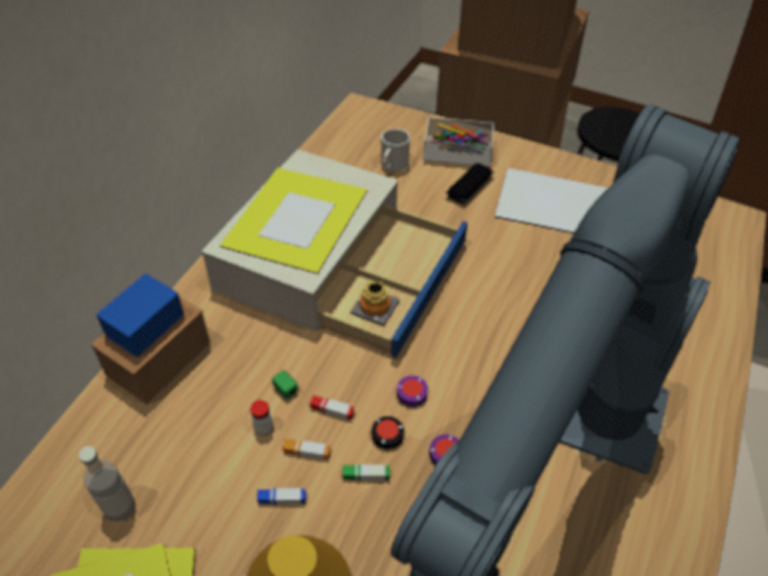

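View pics/top0.png

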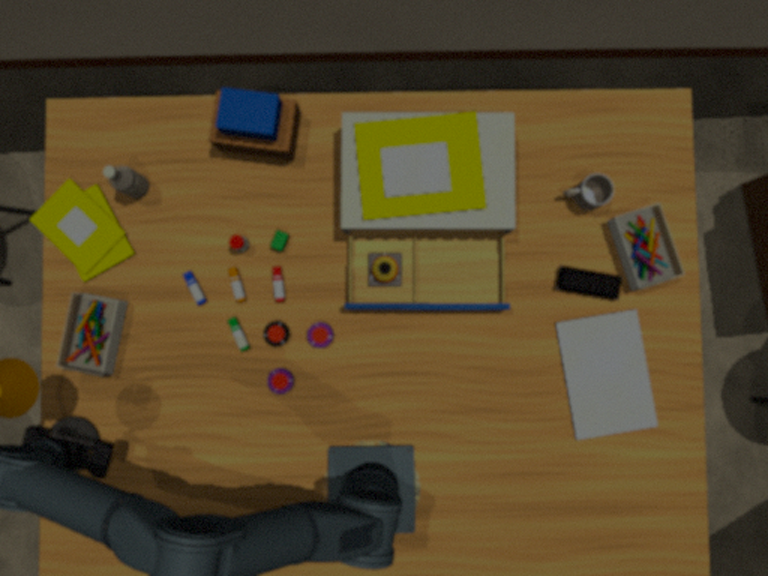

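The scene has three lid-like things: the black lid at side (259,288) / top (185,222), and purple ones at side (275,260) and (297,300), which are top (213,223) and (187,254). The black one is the one I want. All 4 sticks are present: red, orange, green and blue. Next is one close crop.

```bash
cat >> h.py <<'E'
def tile(name,parts,W=390,H=290):
    T=[]
    for cam,(cx,cy),hw in parts:
        im=IM[cam]; hh=hw*H/W
        M=np.float32([[W/2/hw,0,W/2-cx*W/2/hw],[0,W/2/hw,H/2-cy*W/2/hw]])
        T.append(cv2.warpAffine(im,M,(W,H),flags=cv2.INTER_CUBIC))
    rows=[np.hstack(T[i:i+2]) for i in range(0,len(T),2)]
    cv2.imwrite("pics/"+name,np.vstack(rows)[:,:,::-1])
IM={}
def snap():
    for c in("side","top"): IM[c]=arm.snapshot(c)
E
python3 - <<'E'
from h import *
snap()
tile("a.png",[("side",(259,288),24),("top",(185,222),24),("side",(250,200),35),("top",(258,180),35)])
np.save("side.npy",IM["side"]);np.save("top.npy",IM["top"])
for c in IM:
  for t in["lid_mid","stick0_mid","stick1_mid","stick2_mid","stick3_mid","jar_mouth"]:
    for d in arm.silhouettes(c,t)[:3]:
        m=d["mask"]; 
        if not m.any():continue
        v,u=np.nonzero(m);z=.011 if 'st' in t else .012
        cc=cv2.minAreaRect(np.c_[u,v].astype(np.float32))
        print(c,t,round(d["score"],2),m.sum(),np.round([u.mean(),v.mean()],1),np.round(cc[2]),at_z(c,[[u.mean(),v.mean()]],z).round(4)[0][:2])
E
```

```text
side lid_mid 0.85 431 [257.8 288.2] 90.0 [0.3938 0.238 ]
side lid_mid 0.74 197 [293.9 296.6] 48.0 [0.2865 0.2193]
side lid_mid 0.71 374 [274.  259.5] 90.0 [0.3912 0.1235]
side stick0_mid 0.49 280 [220.4 271. ] 16.0 [0.5211 0.2313]
side stick1_mid 0.94 399 [187.6 330.7] 90.0 [0.5122 0.4469]
side stick2_mid 0.81 282 [245.  314.4] 90.0 [0.3906 0.3317]
side stick3_mid 0.55 326 [204.9 299.3] 7.0 [0.5166 0.3378]
side jar_mouth 0.72 5858 [258.7 184.6] 31.0 [ 0.5655 -0.1464]
side jar_mouth 0.38 346 [244.6 314.4] 90.0 [0.3914 0.3328]
top lid_mid 0.68 236 [183.7 221.9] 90.0 [0.3958 0.2387]
top lid_mid 0.68 220 [212.9 222.4] 90.0 [0.3925 0.127 ]
top lid_mid 0.48 257 [186.5 253.3] 90.0 [0.2765 0.2284]
top stick0_mid 0.72 147 [185.2 188.9] 83.0 [0.5219 0.2326]
top stick0_mid 0.2 228 [183.6 221.5] 90.0 [0.3974 0.2393]
top stick1_mid 0.62 134 [129.7 191.6] 62.0 [0.5144 0.4468]
top stick1_mid 0.3 5503 [284. 179.] 90.0 [ 0.5545 -0.1465]
top stick2_mid 0.53 149 [158.3 222.5] 66.0 [0.3947 0.336 ]
top stick2_mid 0.5 128 [185.1 187.3] 83.0 [0.5279 0.233 ]
top stick3_mid 0.44 175 [157.3 190.7] 69.0 [0.5163 0.3401]
top jar_mouth 0.81 5488 [283.7 178.7] 0.0 [ 0.5555 -0.1456]
```

View pics/a.png

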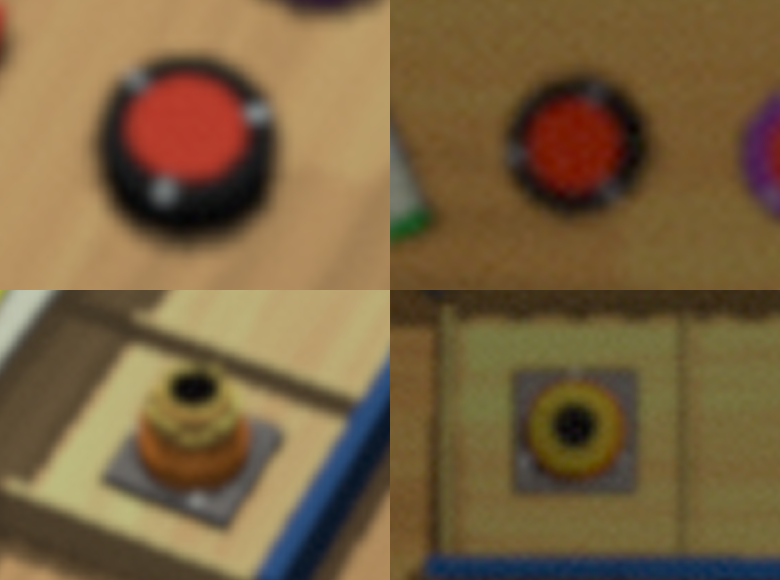

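The crop confirms the black lid with its three white ticks, and shows the jar in the drawer. Next I'll measure the discs, ticks, jar hole and drawer yaw.

```bash
cat >> h.py <<'E'
from itertools import product
def blob(cam,c,r,f,up=4,k=None):
    """centroid of pixels of upscaled crop satisfying f(R,G,B); c centre px, r half size; component largest"""
    n=2*r*up
    M=np.float32([[up,0,n/2-c[0]*up],[0,up,n/2-c[1]*up]])
    im=cv2.warpAffine(IM[cam],M,(n,n),flags=cv2.INTER_CUBIC).astype(int)
    m=f(im[...,0],im[...,1],im[...,2]).astype(np.uint8)
    nn,l,s,ce=cv2.connectedComponentsWithStats(m)
    o=[(s[i,4]/up**2,*( (ce[i]-n/2)/up+c)) for i in range(1,nn)]
    return sorted(o,reverse=True)[:k or 1]
red=lambda R,G,B:(R>1.8*G)&(R>1.8*B)&(R>90)
dark=lambda R,G,B:(R+G+B<130)
white=lambda R,G,B:(abs(R-B)<40)&(R+G+B>240)
E
python3 - <<'E'
from h import *
for c in("side","top"): IM[c]=np.load(c+".npy")
L={"side":(259,287),"top":(184,222)};J={"side":(244,188),"top":(257,178)}
for c in IM:
    b=blob(c,L[c],14,red)[0];P=at_z(c,[b[1:]],.024)[0];print(c,"lid",np.round(b,2),P.round(4))
    for w in blob(c,b[1:],11,lambda R,G,B:(abs(R-B)<45)&(R>(90 if c=="side" else 55))&(R<1.5*B),k=5):
        Q=at_z(c,[w[1:]],.024)[0];d=Q-P;print("  tick",round(w[0],2),np.round(w[1:],2),round(np.hypot(*d[:2]),4),round(np.degrees(np.arctan2(d[1],d[0])),1))
    for w in blob(c,J[c],8,lambda R,G,B:(R<90),k=2): print(c,"hole",np.round(w,2),at_z(c,[w[1:]],.085)[0].round(4))
    hsv=lambda R,G,B:(B>1.5*R)&(B>50)
    b=blob(c,(259,190) if c=="side" else (284,200),70,hsv,up=2,k=3);print(b)
c="top"
im=IM[c].astype(int);m=(im[...,2]>1.4*im[...,0])&(im[...,2]>50);m[:195]=0;m[215:]=0
v,u=np.nonzero(m);print(u.min(),u.max(),v.min(),v.max());vx=[]
for lo,hi in((235,250),(320,335)):
    s=(u>=lo)&(u<hi);print(lo,at_z(c,[[u[s].mean(),v[s].mean()]],.07)[0].round(4))
print("ends",at_z(c,[[u.min()-.5,v.mean()],[u.max()+.5,v.mean()]],.07).round(4))
E
```

```text
side lid [161.12 257.9  285.8 ] [0.3939 0.2373 0.024 ]
  tick 8.19 [266.83 283.92] 0.0271 -141.1
  tick 6.31 [251.65 279.77] 0.0276 -23.5
  tick 4.94 [255.3  293.12] 0.026 97.7
side hole [ 34.62 243.06 182.95] [ 0.5882 -0.067   0.085 ]
side hole [ 33.88 249.11 191.48] [ 0.5536 -0.0407  0.085 ]
[(np.float64(396.5), np.float64(285.94924337957127), np.float64(188.91677175283732))]
top lid [ 87.56 183.59 222.  ] [0.3956 0.2371 0.024 ]
  tick 4.19 [176.39 223.13] 0.0277 98.2
  tick 2.62 [188.07 227.79] 0.0278 -142.5
  tick 1.81 [186.21 215.33] 0.027 -21.9
top hole [ 73.   255.84 178.5 ] [ 0.5528 -0.04    0.085 ]
top hole [ 12.62 263.17 171.6 ] [ 0.578  -0.0674  0.085 ]
[(np.float64(381.5), np.float64(284.1988859764089), np.float64(204.19855832241154))]
53 338 199 214
235 [0.46   0.0127 0.07  ]
320 [ 0.4542 -0.3021  0.07  ]
ends [[ 0.4676  0.7213  0.07  ]
 [ 0.4537 -0.3442  0.07  ]]
```

```bash
cat > go.py <<'E'
# usage: go.py x y z jawdeg -> delta in tool axes (mm) and roll from commanded~measured pose
import sys; from h import *
from scipy.spatial.transform import Rotation as Ro
s=arm.sense();p=s["ee_pos"];R=Ro.from_euler("xyz",s["tcp_rot"]).as_matrix()
jaw=np.degrees(np.arctan2(R[1,1],R[0,1]));print("t",round(s["time_s"],1),"tcp",p.round(4),"jaw",round(jaw,1),"gap mm",round(s["finger_gap"]*88,1),"F",s["force"].round(1),"q",s["q"].round(2))
a=list(map(float,sys.argv[1:]))
while a:
    x,y,z,j=a[:4];a=a[4:]
    d=R.T@(np.array([x,y,z])-p);t=(jaw-j+90)%180-90
    print("delta",(d*1000).round(1),"roll",round(np.radians(t),3))
E
python3 go.py .395 .237 .12 37.8 .395 .237 .018 37.8
```

```text
t 1.6 tcp [0.1556 0.6311 0.2497] jaw 76.1 gap mm 87.9 F [-0.3 -0.2  1.2] q [-1.4   0.54 -0.    1.54  0.    1.07 -0.07]
delta [-326.7 -325.3  129.7] roll 0.669
delta [-326.7 -325.3  231.7] roll 0.669
```

>>> carry_out(
  delta_pos=[
    [-33, -33, 0],
    [-65, -65, 0],
    [-98, -98, 0],
    [-131, -130, 0],
    [-163, -163, 10],
    [-196, -195, 30],
    [-229, -228, 50],
    [-261, -260, 80],
    [-294, -293, 110],
    [-327, -325, 130],
  ],
  roll=[0.07, 0.14, 0.21, 0.28, 0.35, 0.42, 0.49, 0.56, 0.62, 0.67],
  hand=[1, 1, 1, 1, 1, 1, 1, 1, 1, 1],
  newtons=25,
)

```text
time_s: 2.6
ee_pos: [0.3905, 0.2443, 0.1234]
tcp_rot: [3.141, -0.0, 2.229]
force: [0.2, -0.9, -0.4]
finger_gap: 1.001
```

```bash
python3 go.py .395 .237 .018 37.8
python3 - <<'E'
from h import *
snap();tile("b.png",[("side",(259,288),40),("top",(185,222),40)])
E
```

```text
t 2.6 tcp [0.3905 0.2443 0.1234] jaw 37.7 gap mm 88.1 F [ 0.2 -0.9 -0.4] q [-0.83  0.43  0.21  2.13 -0.16  0.6   0.15]
delta [ -8.5  -1.  105.4] roll -0.002
```

View pics/b.png

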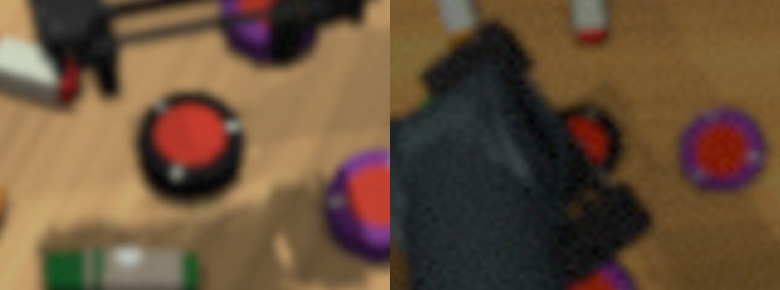

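The lid is untouched and the hand is over it, still settling. Descending now.

>>> carry_out(
  delta_pos=[
    [0, 0, 0],
    [0, 0, 10],
    [0, 0, 40],
    [0, 0, 70],
    [0, 0, 90],
    [0, 0, 102],
    [0, 0, 102],
    [0, 0, 102],
  ],
  roll=[0, 0, 0, 0, 0, 0, 0, 0],
  hand=[1, 1, 1, 1, 1, 1, 1, 1],
)

```text
time_s: 3.5
ee_pos: [0.3903, 0.2463, 0.0227]
tcp_rot: [3.141, -0.0, 2.231]
force: [0.2, 0.7, -0.5]
finger_gap: 1.001
```

```bash
python3 go.py .395 .237 .018 37.8
```

```text
t 3.5 tcp [0.3903 0.2463 0.0227] jaw 37.8 gap mm 88.1 F [ 0.2  0.7 -0.5] q [-0.77  0.64  0.14  2.15 -0.22  0.37  0.21]
delta [-10.2  -2.    4.7] roll 0.0
```

>>> carry_out(
  delta_pos=[
    [-10, -2, 0],
    [-10, -2, 5],
    [-10, -2, 5],
    [-10, -2, 5],
    [-10, -2, 5],
    [-10, -2, 5],
    [-10, -2, 5],
    [-10, -2, 5],
    [-10, -2, 5],
  ],
  roll=[0, 0, 0, 0, 0, 0, 0, 0, 0],
  hand=[1, 1, 1, 0, 0, 0, 0, 0, 0],
  newtons=25,
)

```text
time_s: 4.4
ee_pos: [0.3947, 0.2365, 0.0173]
tcp_rot: [3.141, -0.0, 2.23]
force: [0.0, 0.3, 1.1]
finger_gap: 0.723
```

```bash
python3 go.py .553 -.04 .13 37.8
```

```text
t 4.4 tcp [0.3947 0.2365 0.0173] jaw 37.8 gap mm 63.6 F [0.  0.3 1.1] q [-0.74  0.65  0.13  2.15 -0.22  0.36  0.23]
delta [-315.5  -44.2 -112.7] roll -0.001
```

>>> carry_out(
  delta_pos=[
    [0, 0, -30],
    [0, 0, -75],
    [-20, -3, -113],
    [-55, -8, -113],
    [-95, -13, -113],
    [-135, -19, -113],
    [-175, -25, -113],
    [-215, -30, -113],
    [-255, -36, -113],
    [-290, -41, -113],
  ],
  roll=[0, 0, 0, 0, 0, 0, 0, 0, 0, 0],
  hand=[0, 0, 0, 0, 0, 0, 0, 0, 0, 0],
)

```text
time_s: 5.4
ee_pos: [0.5405, -0.0202, 0.1302]
tcp_rot: [-3.141, 0.0, 2.229]
force: [0.2, 0.8, -1.1]
finger_gap: 0.723
```

```bash
python3 go.py .553 -.04 .13 37.8
```

```text
t 5.4 tcp [ 0.5405 -0.0202  0.1302] jaw 37.7 gap mm 63.6 F [ 0.2  0.8 -1.1] q [-0.23  0.53  0.24  1.93 -0.19  0.71  0.78]
delta [-23.3  -2.2   0.2] roll -0.002
```

>>> carry_out(
  delta_pos=[
    [-15, -2, 0],
    [-24, -2, 0],
    [-24, -2, 0],
    [-24, -2, 0],
  ],
  roll=[0, 0, 0, 0],
  hand=[0, 0, 0, 0],
)

```text
time_s: 5.8
ee_pos: [0.5524, -0.0363, 0.13]
tcp_rot: [-3.141, -0.001, 2.232]
force: [0.3, 0.3, -0.9]
finger_gap: 0.724
```

```bash
python3 go.py .553 -.04 .13 37.8
python3 - <<'E'
from h import *
snap();uv=proj("side",[.553,-.04,.13]);ut=proj("top",[.553,-.04,.13])[0];print(uv,ut)
tile("c.png",[("side",uv[0],40),("top",ut,40)])
E
```

```text
t 5.8 tcp [ 0.5524 -0.0363  0.13  ] jaw 37.9 gap mm 63.7 F [ 0.3  0.3 -0.9] q [-0.2   0.55  0.24  1.9  -0.19  0.72  0.81]
delta [-3.3 -1.8 -0. ] roll 0.001
[[249.27701604 182.1125485 ]] [255.60688498 177.59566504]
```

View pics/c.png

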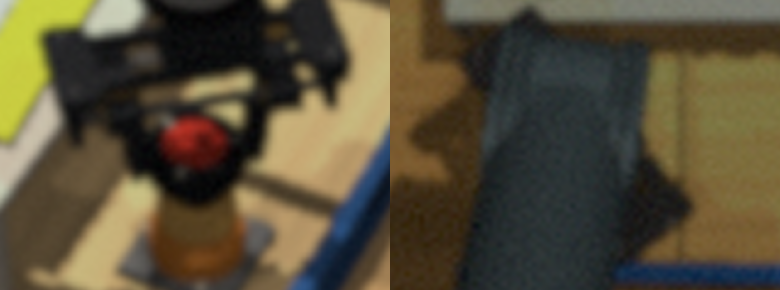

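Run:
```python
from h import *
snap();s=arm.sense();print(s["ee_pos"].round(4))
c=proj("side",[[.553,-.038,.137]])[0]
for b in blob("side",c,14,lambda R,G,B:(R>1.8*G)&(R>1.8*B)&(R>70),k=2):
    print(np.round(b,2),at_z("side",[b[1:]],s["ee_pos"][2]+.0067).round(4))
for b in blob("side",c,14,lambda R,G,B:(abs(R-B)<45)&(R>80)&(R<1.5*B),k=5):
    print("t",np.round(b,2),at_z("side",[b[1:]],s["ee_pos"][2]+.0067).round(4))
```

```text
[ 0.5527 -0.0369  0.1303]
[ 91.75 248.94 180.66] [[ 0.5539 -0.0392  0.137 ]]
t [  4.69 258.29 171.81] [[ 0.5436 -0.0885  0.137 ]]
t [  4.69 243.29 176.99] [[ 0.5772 -0.0463  0.137 ]]
t [  1.81 250.4  172.76] [[ 0.5648 -0.0735  0.137 ]]
t [1.2000e-01 2.4740e+02 1.7324e+02] [[ 0.5726 -0.0673  0.137 ]]
t [6.0000e-02 2.5277e+02 1.7274e+02] [[ 0.5579 -0.0769  0.137 ]]
```

```bash
python3 go.py .553 -.0405 .104 37.8
```

```text
t 6.0 tcp [ 0.5527 -0.0369  0.1303] jaw 37.9 gap mm 63.5 F [-0.1  0.7 -1.4] q [-0.2   0.55  0.24  1.9  -0.19  0.72  0.81]
delta [-3.1 -1.9 26.3] roll 0.001
```

>>> carry_out(
  delta_pos=[
    [-3, -2, 0],
    [-3, -2, 10],
    [-3, -2, 20],
    [-3, -2, 26],
    [-3, -2, 26],
  ],
  roll=[0, 0, 0, 0, 0],
  hand=[0, 0, 0, 0, 0],
)

```text
time_s: 6.5
ee_pos: [0.5523, -0.0418, 0.1028]
tcp_rot: [-3.14, -0.002, 2.23]
force: [0.4, 0.4, -0.5]
finger_gap: 0.727
```

```bash
python3 go.py .553 -.0405 .104 37.8
```

```text
t 6.5 tcp [ 0.5523 -0.0418  0.1028] jaw 37.8 gap mm 63.9 F [ 0.4  0.4 -0.5] q [-0.18  0.59  0.23  1.9  -0.2   0.67  0.83]
delta [ 0.6  1.3 -1.2] roll -0.001
```

>>> carry_out(
  delta_pos=[
    [1, 1, 0],
    [1, 1, 2],
    [1, 1, 4],
    [1, 1, 6],
    [1, 1, 6],
  ],
  roll=[0, 0, 0, 0, 0],
  hand=[0, 0, 0, 0, 0],
)

```text
time_s: 7.0
ee_pos: [0.5533, -0.0404, 0.0981]
tcp_rot: [-3.141, -0.0, 2.23]
force: [0.1, 0.0, -0.9]
finger_gap: 0.724
```

```bash
python3 go.py .553 -.0405 .104 37.8
```

```text
t 7.0 tcp [ 0.5533 -0.0404  0.0981] jaw 37.8 gap mm 63.7 F [ 0.1  0.  -0.9] q [-0.18  0.6   0.23  1.9  -0.21  0.66  0.83]
delta [ 0.1 -0.3 -5.9] roll -0.001
```

It's already past the rim without contact, so it's centred. Lowering to the ride-on height.

>>> carry_out(
  delta_pos=[
    [0, 0, 1],
    [0, 0, 2],
    [0, 0, 3],
    [0, 0, 4],
    [0, 0, 4],
  ],
  roll=[0, 0, 0, 0, 0],
  hand=[0, 0, 0, 0, 0],
)

```text
time_s: 7.5
ee_pos: [0.5536, -0.0405, 0.0946]
tcp_rot: [3.141, -0.0, 2.23]
force: [-1.4, 0.1, 4.1]
finger_gap: 0.723
```

```bash
python3 go.py .553 -.0405 .104 37.8
```

```text
t 7.5 tcp [ 0.5536 -0.0405  0.0946] jaw 37.8 gap mm 63.6 F [-1.4  0.1  4.1] q [-0.18  0.61  0.22  1.91 -0.21  0.65  0.83]
delta [ 0.3 -0.5 -9.4] roll -0.001
```

>>> carry_out(
  delta_pos=[
    [0, 0, 0],
    [0, 0, 0],
    [0, 0, 0],
    [0, 0, 0],
    [0, 0, 0],
  ],
  roll=[-0.05, -0.1, -0.15, -0.2, -0.2],
  hand=[0, 0, 0, 0, 0],
)

```text
time_s: 8.0
ee_pos: [0.5535, -0.0405, 0.0943]
tcp_rot: [3.141, 0.0, 2.43]
force: [0.8, 0.3, -0.3]
finger_gap: 0.722
```

```bash
python3 go.py .553 -.0405 .104 37.8
```

```text
t 8.0 tcp [ 0.5535 -0.0405  0.0943] jaw 49.2 gap mm 63.5 F [ 0.8  0.3 -0.3] q [-0.14  0.6   0.17  1.9  -0.16  0.65  0.99]
delta [ 0.4 -0.3 -9.7] roll 0.2
```

>>> carry_out(
  delta_pos=[
    [0, 0, 0],
    [0, 0, 0],
    [0, 0, 2],
    [0, 0, 4],
    [0, 0, 5],
    [0, 0, 6],
    [0, 0, 7],
    [0, 0, 7],
  ],
  roll=[-0.1, -0.17, -0.17, -0.17, -0.17, -0.17, -0.17, -0.17],
  hand=[0, 0, 0, 0, 0, 0, 0, 0],
)

```text
time_s: 8.8
ee_pos: [0.5535, -0.0404, 0.0873]
tcp_rot: [-3.142, -0.0, 2.6]
force: [-0.7, -0.2, 0.3]
finger_gap: 0.722
```

```bash
python3 go.py .553 -.0405 .104 37.8
```

```text
t 8.8 tcp [ 0.5535 -0.0404  0.0873] jaw 58.9 gap mm 63.6 F [-0.7 -0.2  0.3] q [-0.1   0.61  0.12  1.9  -0.12  0.64  1.12]
delta [  0.4  -0.3 -16.7] roll 0.369
```

It dropped into the thread. Now screwing clockwise.

>>> carry_out(
  delta_pos=[
    [0, 0, 0],
    [0, 0, 0.5],
    [0, 0, 1],
    [0, 0, 1.4],
    [0, 0, 1.8],
    [0, 0, 2.2],
    [0, 0, 2.6],
    [0, 0, 3],
    [0, 0, 3.4],
    [0, 0, 3.4],
  ],
  roll=[0.1, 0.2, 0.3, 0.4, 0.5, 0.6, 0.7, 0.8, 0.9, 1.0],
  hand=[0, 0, 0, 0, 0, 0, 0, 0, 0, 0],
)

```text
time_s: 9.8
ee_pos: [0.5537, -0.0406, 0.084]
tcp_rot: [3.141, 0.0, 1.595]
force: [-0.5, -0.3, -1.1]
finger_gap: 0.726
```

```bash
python3 go.py .553 -.0405 .104 37.8; python3 -c "
from h import *;print(arm.sense()['ft_torque'])"
```

```text
t 9.8 tcp [ 0.5537 -0.0406  0.084 ] jaw 1.4 gap mm 63.9 F [-0.5 -0.3 -1.1] q [-0.3   0.65  0.38  1.92 -0.38  0.65  0.35]
delta [  0.1  -0.7 -20. ] roll -0.635
[-0.03804133  0.07774772  0.0236542 ]
```

>>> carry_out(
  delta_pos=[
    [0, 0, 0.4],
    [0, 0, 0.8],
    [0, 0, 1.1],
    [0, 0, 1.4],
    [0, 0, 1.6],
    [0, 0, 1.6],
  ],
  roll=[0.1, 0.2, 0.3, 0.4, 0.46, 0.5],
  hand=[0, 0, 0, 0, 0, 0],
)

```text
time_s: 10.4
ee_pos: [0.5532, -0.0412, 0.0824]
tcp_rot: [3.141, 0.002, 1.1]
force: [-0.6, -1.9, 2.6]
finger_gap: 0.724
```

```bash
python3 go.py .553 -.0405 .104 37.8; python3 -c "
from h import *;print(arm.sense()['ft_torque'])"
```

```text
t 10.4 tcp [ 0.5532 -0.0412  0.0824] jaw -27.0 gap mm 63.7 F [-0.6 -1.9  2.6] q [-0.39  0.68  0.51  1.92 -0.51  0.67 -0.03]
delta [  0.5  -0.5 -21.6] roll -1.13
[-0.37519139  0.3807379   1.26220052]
```

>>> carry_out(
  delta_pos=[
    [0, 0, 0],
    [0, 0, 0],
    [0, 0, 0],
    [0, 0, 0],
    [0, 0, 0],
    [0, 0, 0],
    [0, 0, 0],
    [0, 0, -30],
    [0, 0, -70],
    [0, 0, -70],
  ],
  roll=[0.06, 0.06, 0.06, 0, 0, 0, 0, 0, 0, 0],
  hand=[0, 0, 0, 0, 1, 1, 1, 1, 1, 1],
)

```text
time_s: 11.4
ee_pos: [0.5563, -0.0412, 0.1564]
tcp_rot: [3.135, -0.003, 1.098]
force: [0.9, 0.2, 0.7]
finger_gap: 1.0
```

```bash
python3 go.py .522 .232 .10 0
python3 - <<'E'
from h import *
snap();P=[[.553,-.04,.09]]
tile("d.png",[("side",proj("side",P)[0],35),("side",(220,300),50)])
hues={"stick0":lambda R,G,B:(R>1.9*G)&(R>1.9*B)&(R>80),"stick1":lambda R,G,B:(B>1.7*R)&(B>70),"stick2":lambda R,G,B:(G>1.6*R)&(G>50),"stick3":lambda R,G,B:(R>1.35*G)&(G>1.6*B)&(R>110)}
for c in IM:
  for t in["stick0_mid","stick1_mid","stick2_mid","stick3_mid"]:
    for d in arm.silhouettes(c,t)[:1]:
        v,u=np.nonzero(d["mask"]);Q=at_z(c,np.c_[u,v],.013)[:,:2];m=Q.mean(0)
        w,V=np.linalg.eigh(np.cov((Q-m).T));a=np.degrees(np.arctan2(V[1,1],V[0,1]))%180
        print(c,t,round(d["score"],2),len(u),m.round(4),"axis",a.round(1),np.round(np.sqrt(w*12),3))
E
```

```text
t 11.4 tcp [ 0.5563 -0.0412  0.1564] jaw -27.1 gap mm 88.0 F [0.9 0.2 0.7] q [-0.45  0.57  0.6   1.89 -0.43  0.81 -0.1 ]
delta [ 227.4 -155.3   56.1] roll -0.473
side stick0_mid 0.74 273 [0.5187 0.2325] axis 4.3 [0.033 0.088]
side stick1_mid 0.71 4608 [ 0.553  -0.1321] axis 82.9 [0.236 0.441]
side stick2_mid 0.91 381 [0.391  0.3327] axis 27.6 [0.039 0.086]
side stick3_mid 0.77 315 [0.5169 0.339 ] axis 15.4 [0.032 0.093]
top stick0_mid 0.62 169 [0.5219 0.2327] axis 5.2 [0.028 0.089]
top stick1_mid 0.71 167 [0.5157 0.4483] axis 25.6 [0.027 0.092]
top stick2_mid 0.58 176 [0.3949 0.3354] axis 26.3 [0.03  0.082]
top stick3_mid 0.6 171 [0.5202 0.339 ] axis 16.2 [0.028 0.089]
```

View pics/d.png

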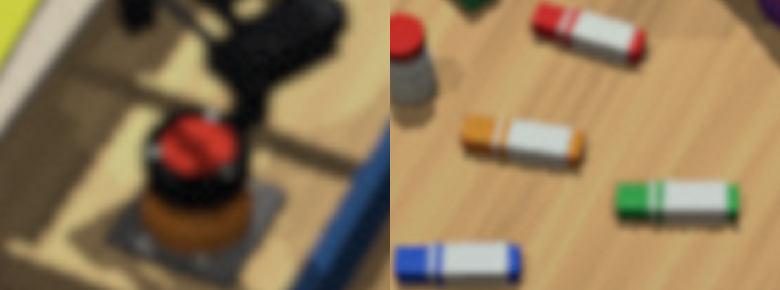

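The lid is down level on the jar, and all four sticks are still at their measured places. Red comes first.

```bash
python3 go.py .5205 .2326 .08 -85 .5205 .2326 .014 -85
```

```text
t 11.9 tcp [ 0.5531 -0.0405  0.1517] jaw -27.0 gap mm 88.1 F [-1.   0.4 -0.3] q [-0.45  0.57  0.59  1.9  -0.43  0.8  -0.1 ]
delta [ 228.6 -153.    71.7] roll 1.012
delta [ 228.6 -152.9  137.7] roll 1.012
```

>>> carry_out(
  delta_pos=[
    [20, -13, 0],
    [50, -33, 0],
    [85, -57, 0],
    [120, -80, 0],
    [155, -104, 0],
    [190, -127, 20],
    [215, -144, 40],
    [229, -153, 60],
    [229, -153, 72],
    [229, -153, 72],
  ],
  roll=[0.1, 0.2, 0.32, 0.44, 0.56, 0.68, 0.8, 0.92, 1.01, 1.01],
  hand=[1, 0.1, 0.1, 0.1, 0.1, 0.1, 0.1, 0.1, 0.1, 0.1],
)

```text
time_s: 12.9
ee_pos: [0.5196, 0.2332, 0.0783]
tcp_rot: [3.14, 0.003, 0.091]
force: [0.1, -0.8, -0.3]
finger_gap: 0.553
```

```bash
python3 go.py .5205 .2326 .014 -85
```

```text
t 12.9 tcp [0.5196 0.2332 0.0783] jaw -84.8 gap mm 48.6 F [ 0.1 -0.8 -0.3] q [-1.04  0.79  0.75  1.89 -0.76  0.78 -1.34]
delta [ 1.1  0.6 64.3] roll 0.003
```

>>> carry_out(
  delta_pos=[
    [0, 0, 30],
    [0, 0, 55],
    [0, 0, 64],
    [0, 0, 64],
    [0, 0, 64],
    [0, 0, 64],
    [0, 0, 64],
    [0, 0, 30],
    [0, 0, -20],
    [0, 0, -20],
  ],
  roll=[0, 0, 0, 0, 0, 0, 0, 0, 0, 0],
  hand=[0.1, 0.1, 0.1, 0.1, -0.8, -0.8, -0.8, -0.8, -0.8, -0.8],
)

```text
time_s: 13.9
ee_pos: [0.5248, 0.2337, 0.106]
tcp_rot: [-3.139, -0.009, 0.089]
force: [1.2, -0.4, 0.4]
finger_gap: 0.103
```

```bash
python3 go.py .555 -.282 .11 -91 .555 -.282 .056 -91
```

```text
t 13.9 tcp [0.5248 0.2337 0.106 ] jaw -84.9 gap mm 9.1 F [ 1.2 -0.4  0.4] q [-1.06  0.75  0.79  1.88 -0.73  0.81 -1.36]
delta [-15.9 516.4  -5.7] roll 0.107
delta [-16.4 516.5  48.3] roll 0.107
```

Run:
```python
from h import *
snap()
tile("e.png",[("side",(220,270),50),("top",(175,190),50)])
```

```text
(no output)
```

View pics/e.png

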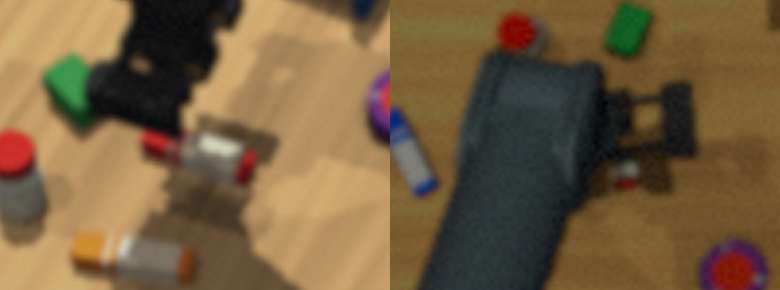

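The fingers hadn't closed before the lift, and the stick is still on the table at side (222,272). I'll close for longer. Re-measuring red first.

```bash
cat > stick.py <<'E'
import sys; from h import *
for c in("side","top"):
    arm.snapshot(c)
    for n in sys.argv[1:]:
        for d in arm.silhouettes(c,f"stick{n}_mid")[:2]:
            v,u=np.nonzero(d["mask"])
            if len(u)<30: continue
            Q=at_z(c,np.c_[u,v],.013)[:,:2];m=Q.mean(0)
            w,V=np.linalg.eigh(np.cov((Q-m).T));a=np.degrees(np.arctan2(V[1,1],V[0,1]))%180
            print(c,n,round(d["score"],2),len(u),m.round(4),"axis",a.round(1),np.round(np.sqrt(w*12),3))
E
python3 stick.py 0; python3 go.py .5205 .2326 .014 -85
```

```text
side 0 0.58 235 [0.5121 0.237 ] axis 8.1 [0.034 0.076]
top 0 0.18 5296 [ 0.5546 -0.1506] axis 88.9 [0.209 0.397]
t 14.2 tcp [0.5202 0.2329 0.0992] jaw -84.8 gap mm 8.6 F [-0.3 -0.7  0.2] q [-1.05  0.76  0.78  1.89 -0.73  0.81 -1.36]
delta [ 0.4  0.3 85.2] roll 0.003
```

>>> carry_out(
  delta_pos=[
    [0, 0, 0],
    [0, 0, 0],
    [0, 0, 0],
    [0, 0, 0],
    [0, 0, 0],
    [0, 0, 40],
    [0, 0, 75],
    [0, 0, 85],
    [0, 0, 85],
    [0, 0, 85],
  ],
  roll=[0, 0, 0, 0, 0, 0, 0, 0, 0, 0],
  hand=[0.1, 0.1, 0.1, 0.1, 0.1, 0.1, 0.1, 0.1, 0.1, -0.8],
)

```text
time_s: 15.2
ee_pos: [0.522, 0.233, 0.0165]
tcp_rot: [-3.141, -0.002, 0.089]
force: [-0.3, -0.5, 0.4]
finger_gap: 0.484
```

>>> carry_out(
  delta_pos=[
    [0, 0, 0],
    [0, 0, 0],
    [0, 0, 0],
    [0, 0, 0],
    [0, 0, 0],
    [0, 0, 0],
  ],
  roll=[0, 0, 0, 0, 0, 0],
  hand=[-0.8, -0.8, -0.8, -0.8, -0.8, -0.8],
)

```text
time_s: 15.8
ee_pos: [0.5217, 0.2334, 0.0163]
tcp_rot: [-3.141, -0.001, 0.09]
force: [-0.9, 1.1, 6.6]
finger_gap: 0.248
```

```bash
python3 go.py .555 -.282 .11 -91 .555 -.282 .056 -91
```

```text
t 15.8 tcp [0.5217 0.2334 0.0163] jaw -84.9 gap mm 21.8 F [-0.9  1.1  6.6] q [-0.97  0.88  0.66  1.89 -0.85  0.68 -1.27]
delta [-12.9 516.2 -94.2] roll 0.107
delta [-12.9 516.3 -40.2] roll 0.107
```

>>> carry_out(
  delta_pos=[
    [0, 0, -40],
    [0, 0, -85],
    [0, 25, -110],
    [-2, 65, -110],
    [-4, 110, -110],
    [-5, 155, -110],
    [-6, 200, -110],
    [-8, 245, -110],
    [-9, 290, -110],
    [-10, 335, -110],
  ],
  roll=[0, 0, 0, 0.02, 0.04, 0.06, 0.08, 0.1, 0.1, 0.1],
  hand=[-0.8, -0.8, -0.8, -0.8, -0.8, -0.8, -0.8, -0.8, -0.8, -0.8],
)

```text
time_s: 16.8
ee_pos: [0.541, -0.1032, 0.1255]
tcp_rot: [-3.141, -0.0, -0.01]
force: [0.2, 0.7, -0.7]
finger_gap: 0.242
```

```bash
python3 go.py .555 -.282 .12 -91 .555 -.282 .056 -91
```

```text
t 16.8 tcp [ 0.541  -0.1032  0.1255] jaw -90.6 gap mm 21.3 F [ 0.2  0.7 -0.7] q [-0.48  0.69  0.82  1.93 -0.69  0.82 -0.87]
delta [ 15.8 178.7   5.5] roll 0.007
delta [ 15.8 178.7  69.5] roll 0.007
```

>>> carry_out(
  delta_pos=[
    [4, 45, 0],
    [8, 90, 0],
    [12, 135, 0],
    [16, 170, 0],
    [16, 179, 20],
    [16, 179, 50],
    [16, 179, 70],
    [16, 179, 70],
    [16, 179, 70],
  ],
  roll=[0, 0, 0, 0, 0, 0, 0, 0, 0],
  hand=[-0.8, -0.8, -0.8, -0.8, -0.8, -0.8, -0.8, -0.8, -0.8],
)

```text
time_s: 17.7
ee_pos: [0.5554, -0.2803, 0.0555]
tcp_rot: [-3.142, 0.0, -0.01]
force: [0.4, -0.7, -0.1]
finger_gap: 0.251
```

```bash
python3 go.py .555 -.282 .046 -91
```

```text
t 17.7 tcp [ 0.5554 -0.2803  0.0555] jaw -90.5 gap mm 22.1 F [ 0.4 -0.7 -0.1] q [-0.08  0.88  0.71  1.75 -0.76  0.81 -0.58]
delta [-0.4  1.7  9.5] roll 0.008
```

>>> carry_out(
  delta_pos=[
    [0, 0, 7],
    [0, 0, 14],
    [0, 0, 14],
    [0, 0, 14],
    [0, 0, 14],
    [0, 0, 14],
    [0, 0, -20],
    [0, 0, -65],
    [0, 0, -80],
    [0, 0, -80],
  ],
  roll=[0, 0, 0, 0, 0, 0, 0, 0, 0, 0],
  hand=[-0.8, -0.8, -0.8, -0.2, -0.2, -0.2, -0.2, -0.1, 0.1, 0.1],
)

```text
time_s: 18.7
ee_pos: [0.5567, -0.2816, 0.1378]
tcp_rot: [3.14, -0.004, -0.01]
force: [0.5, 0.5, -0.4]
finger_gap: 0.551
```

```bash
python3 go.py .5185 .339 .10 -74
```

```text
t 18.7 tcp [ 0.5567 -0.2816  0.1378] jaw -90.6 gap mm 48.5 F [ 0.5  0.5 -0.4] q [-0.14  0.77  0.8   1.73 -0.67  0.93 -0.64]
delta [ -44.7 -620.2   36.5] roll -0.289
```

>>> carry_out(
  delta_pos=[
    [-3, -45, 0],
    [-6, -90, 0],
    [-9, -135, 0],
    [-12, -180, 0],
    [-16, -225, 0],
    [-19, -270, 0],
    [-22, -315, 0],
    [-25, -360, 0],
    [-29, -405, 0],
    [-32, -450, 0],
  ],
  roll=[0, -0.03, -0.06, -0.09, -0.12, -0.15, -0.18, -0.21, -0.25, -0.29],
  hand=[0.1, 0.1, 0.1, 0.1, 0.1, 0.1, 0.1, 0.1, 0.1, 0.1],
)

```text
time_s: 19.7
ee_pos: [0.5264, 0.1715, 0.1338]
tcp_rot: [3.141, 0.002, 0.282]
force: [1.3, -0.0, -0.1]
finger_gap: 0.549
```

```bash
python3 stick.py 3 2 1; python3 go.py .5185 .339 .10 -74
```

```text
side 3 0.63 279 [0.5186 0.3387] axis 17.1 [0.029 0.091]
side 2 0.55 351 [0.392  0.3341] axis 26.2 [0.036 0.084]
side 1 0.9 364 [0.5124 0.4476] axis 27.2 [0.035 0.087]
side 1 0.45 3640 [ 0.5257 -0.1507] axis 93.0 [0.187 0.405]
top 3 0.66 135 [0.5285 0.3432] axis 9.1 [0.026 0.079]
top 2 0.72 5209 [ 0.555  -0.1459] axis 88.9 [0.214 0.397]
top 1 0.59 163 [0.5093 0.4443] axis 25.2 [0.028 0.089]
t 20.1 tcp [0.5278 0.1678 0.135 ] jaw -74.1 gap mm 48.7 F [ 0.6 -0.3  0.1] q [-0.96  0.67  0.78  1.91 -0.63  0.83 -1.13]
delta [  37.9 -167.3   34.8] roll -0.002
```

All unchanged. On to orange.

>>> carry_out(
  delta_pos=[
    [9, -40, 0],
    [18, -80, 0],
    [28, -120, 10],
    [36, -155, 30],
    [38, -167, 60],
    [38, -167, 95],
    [38, -167, 115],
    [38, -167, 119],
    [38, -167, 119],
    [38, -167, 119],
  ],
  roll=[0, 0, 0, 0, 0, 0, 0, 0, 0, 0],
  hand=[0.1, 0.1, 0.1, 0.1, 0.1, 0.1, 0.1, 0.1, 0.1, 0.1],
)

```text
time_s: 21.1
ee_pos: [0.5197, 0.3403, 0.0178]
tcp_rot: [-3.141, -0.002, 0.279]
force: [0.3, 1.2, -0.0]
finger_gap: 0.553
```

```bash
python3 go.py .5185 .339 .015 -74
```

```text
t 21.1 tcp [0.5197 0.3403 0.0178] jaw -74.0 gap mm 48.6 F [ 0.3  1.2 -0. ] q [-1.09  0.92  0.64  1.76 -0.78  0.74 -1.32]
delta [-1.5  1.   2.8] roll -0.001
```

>>> carry_out(
  delta_pos=[
    [0, 0, 2],
    [0, 0, 2],
    [0, 0, 2],
    [0, 0, 2],
    [0, 0, 2],
    [0, 0, 2],
    [0, 0, 2],
    [0, 0, 2],
  ],
  roll=[0, 0, 0, 0, 0, 0, 0, 0],
  hand=[-0.8, -0.8, -0.8, -0.8, -0.8, -0.8, -0.8, -0.8],
)

```text
time_s: 21.9
ee_pos: [0.5185, 0.3407, 0.0147]
tcp_rot: [-3.141, -0.0, 0.28]
force: [-0.9, -0.5, 5.9]
finger_gap: 0.245
```

```bash
python3 go.py .555 -.242 .125 -91
```

```text
t 21.9 tcp [0.5185 0.3407 0.0147] jaw -74.0 gap mm 21.6 F [-0.9 -0.5  5.9] q [-1.09  0.92  0.64  1.76 -0.79  0.74 -1.32]
delta [-125.8  570.1 -110.5] roll 0.297
```

>>> carry_out(
  delta_pos=[
    [0, 0, -40],
    [0, 0, -85],
    [-6, 25, -110],
    [-15, 70, -110],
    [-25, 115, -110],
    [-35, 160, -110],
    [-45, 205, -110],
    [-55, 250, -110],
    [-65, 295, -110],
    [-75, 340, -110],
  ],
  roll=[0, 0, 0.03, 0.07, 0.11, 0.15, 0.19, 0.23, 0.27, 0.3],
  hand=[-0.8, -0.8, -0.8, -0.8, -0.8, -0.8, -0.8, -0.8, -0.8, -0.8],
)

```text
time_s: 22.9
ee_pos: [0.5399, -0.0084, 0.1241]
tcp_rot: [-3.141, 0.0, -0.021]
force: [0.3, -0.1, 0.2]
finger_gap: 0.246
```

```bash
python3 go.py .555 -.242 .125 -91
```

```text
t 22.9 tcp [ 0.5399 -0.0084  0.1241] jaw -91.2 gap mm 21.7 F [ 0.3 -0.1  0.2] q [-0.67  0.69  0.83  1.96 -0.7   0.81 -1.04]
delta [ 20.1 233.3  -0.9] roll -0.004
```

>>> carry_out(
  delta_pos=[
    [4, 45, 0],
    [8, 90, 0],
    [12, 135, 0],
    [16, 180, 0],
    [20, 220, 0],
    [20, 233, 15],
    [20, 233, 45],
    [20, 233, 66],
    [20, 233, 66],
    [20, 233, 66],
  ],
  roll=[0, 0, 0, 0, 0, 0, 0, 0, 0, 0],
  hand=[-0.8, -0.8, -0.8, -0.8, -0.8, -0.8, -0.8, -0.8, -0.8, -0.8],
)

```text
time_s: 23.9
ee_pos: [0.5553, -0.2402, 0.0584]
tcp_rot: [3.142, 0.001, -0.02]
force: [0.7, -0.9, 0.4]
finger_gap: 0.248
```

>>> carry_out(
  delta_pos=[
    [0, 0, 0],
    [0, 0, 0],
    [0, 0, 0],
    [0, 0, 0],
    [0, 0, -20],
    [0, 0, -60],
    [0, 0, -75],
    [0, -40, -75],
    [0, -85, -75],
    [0, -130, -75],
  ],
  roll=[0, 0, 0, 0, 0, 0, 0, 0, 0, 0],
  hand=[-0.8, -0.2, -0.2, -0.2, -0.2, -0.1, 0.1, 0.1, 0.1, 0.1],
)

```text
time_s: 24.9
ee_pos: [0.5579, -0.1089, 0.1334]
tcp_rot: [-3.141, -0.001, -0.021]
force: [1.0, 0.2, -0.3]
finger_gap: 0.549
```

```bash
python3 go.py .393 .334 .12 -63
```

```text
t 24.9 tcp [ 0.5579 -0.1089  0.1334] jaw -91.2 gap mm 48.3 F [ 1.   0.2 -0.3] q [-0.47  0.71  0.82  1.88 -0.68  0.86 -0.89]
delta [-174.3 -439.3   13.4] roll -0.492
```

>>> carry_out(
  delta_pos=[
    [-17, -43, 0],
    [-35, -88, 0],
    [-52, -132, 0],
    [-70, -176, 0],
    [-87, -220, 0],
    [-105, -264, 0],
    [-122, -308, 0],
    [-140, -352, 0],
    [-157, -396, 0],
    [-174, -439, 0],
  ],
  roll=[-0.05, -0.1, -0.15, -0.2, -0.25, -0.3, -0.35, -0.4, -0.45, -0.49],
  hand=[0.1, 0.1, 0.1, 0.1, 0.1, 0.1, 0.1, 0.1, 0.1, 0.1],
)

```text
time_s: 25.9
ee_pos: [0.3918, 0.3342, 0.1334]
tcp_rot: [-3.141, -0.0, 0.472]
force: [0.6, 0.2, -0.4]
finger_gap: 0.548
```

```bash
python3 stick.py 2 1; python3 go.py .393 .334 .015 -63
```

```text
side 2 0.6 270 [0.39   0.3382] axis 24.2 [0.028 0.084]
side 1 0.95 368 [0.5121 0.4475] axis 26.6 [0.035 0.088]
t 26.2 tcp [0.3935 0.3307 0.1333] jaw -63.2 gap mm 48.3 F [ 0.1 -0.5 -0.3] q [-1.36  0.6   0.76  2.02 -0.6   0.76 -1.34]
delta [  1.1  -3.3 118.3] roll -0.004
```

>>> carry_out(
  delta_pos=[
    [1, -3, 40],
    [1, -3, 80],
    [1, -3, 110],
    [1, -3, 118],
    [1, -3, 118],
    [1, -3, 118],
  ],
  roll=[0, 0, 0, 0, 0, 0],
  hand=[0.1, 0.1, 0.1, 0.1, 0.1, 0.1],
)

```text
time_s: 26.8
ee_pos: [0.3937, 0.335, 0.0165]
tcp_rot: [-3.142, -0.002, 0.468]
force: [0.0, 0.5, 0.2]
finger_gap: 0.555
```

>>> carry_out(
  delta_pos=[
    [0, 0, 0],
    [0, 0, 0],
    [0, 0, 0],
    [0, 0, 0],
    [0, 0, 0],
    [0, 0, 0],
    [0, 0, 0],
    [0, 0, 0],
  ],
  roll=[0, 0, 0, 0, 0, 0, 0, 0],
  hand=[-0.8, -0.8, -0.8, -0.8, -0.8, -0.8, -0.8, -0.8],
)

```text
time_s: 27.6
ee_pos: [0.3927, 0.3356, 0.0158]
tcp_rot: [-3.141, -0.001, 0.47]
force: [-1.3, -0.8, 6.7]
finger_gap: 0.249
```

```bash
python3 go.py .555 -.202 .125 -91
```

```text
t 27.6 tcp [0.3927 0.3356 0.0158] jaw -63.1 gap mm 21.9 F [-1.3 -0.8  6.7] q [-1.22  0.79  0.55  2.03 -0.79  0.55 -1.2 ]
delta [ -98.6  552.8 -109.5] roll 0.487
```

>>> carry_out(
  delta_pos=[
    [0, 0, -40],
    [0, 0, -85],
    [-4, 25, -110],
    [-12, 70, -110],
    [-20, 115, -110],
    [-28, 160, -110],
    [-36, 205, -110],
    [-44, 250, -110],
    [-53, 295, -110],
    [-61, 340, -110],
  ],
  roll=[0, 0, 0.05, 0.11, 0.17, 0.23, 0.29, 0.36, 0.43, 0.49],
  hand=[-0.8, -0.8, -0.8, -0.8, -0.8, -0.8, -0.8, -0.8, -0.8, -0.8],
)

```text
time_s: 28.6
ee_pos: [0.492, 0.0029, 0.1253]
tcp_rot: [-3.141, 0.0, -0.023]
force: [0.4, -0.4, -0.7]
finger_gap: 0.252
```

```bash
python3 go.py .555 -.202 .125 -91
```

```text
t 28.6 tcp [0.492  0.0029 0.1253] jaw -91.3 gap mm 22.2 F [ 0.4 -0.4 -0.7] q [-0.74  0.62  0.85  2.08 -0.69  0.75 -1.04]
delta [6.760e+01 2.035e+02 2.000e-01] roll -0.005
```

>>> carry_out(
  delta_pos=[
    [14, 43, 0],
    [28, 86, 0],
    [42, 129, 0],
    [57, 172, 0],
    [67, 204, 0],
    [67, 204, 20],
    [67, 204, 50],
    [67, 204, 68],
    [67, 204, 68],
    [67, 204, 68],
  ],
  roll=[0, 0, 0, 0, 0, 0, 0, 0, 0, 0],
  hand=[-0.8, -0.8, -0.8, -0.8, -0.8, -0.8, -0.8, -0.8, -0.8, -0.8],
)

```text
time_s: 29.6
ee_pos: [0.5549, -0.2007, 0.0576]
tcp_rot: [3.141, 0.0, -0.02]
force: [0.7, 0.3, 0.1]
finger_gap: 0.246
```

>>> carry_out(
  delta_pos=[
    [0, 0, 0],
    [0, 0, 0],
    [0, 0, 0],
    [0, 0, 0],
    [0, 0, -20],
    [0, 0, -60],
    [0, 0, -75],
    [0, -40, -75],
    [0, -85, -75],
    [0, -130, -75],
  ],
  roll=[0, 0, 0, 0, 0, 0, 0, 0, 0, 0],
  hand=[-0.8, -0.2, -0.2, -0.2, -0.2, -0.1, 0.1, 0.1, 0.1, 0.1],
)

```text
time_s: 30.6
ee_pos: [0.5574, -0.0695, 0.1324]
tcp_rot: [-3.141, -0.001, -0.021]
force: [0.9, 0.2, 0.5]
finger_gap: 0.55
```

```bash
python3 stick.py 1; python3 go.py .513 .447 .12 -64
```

```text
side 1 0.87 359 [0.4685 0.4399] axis 28.5 [0.035 0.083]
side 1 0.33 4042 [ 0.5454 -0.1134] axis 76.5 [0.226 0.435]
top 1 0.51 124 [0.4684 0.4387] axis 24.3 [0.022 0.085]
t 30.8 tcp [ 0.5576 -0.0694  0.1321] jaw -91.0 gap mm 48.6 F [-0.9 -0.6  0.8] q [-0.55  0.7   0.83  1.9  -0.69  0.85 -0.95]
delta [ -53.4 -515.5   12.2] roll -0.471
```

The blue stick has been knocked to (.4685, .4395), axis 26°. I'll use the new pose.

```bash
python3 go.py .4685 .4395 .12 -64
```

```text
t 30.8 tcp [ 0.5576 -0.0694  0.1321] jaw -91.0 gap mm 48.6 F [-0.9 -0.6  0.8] q [-0.55  0.7   0.83  1.9  -0.69  0.85 -0.95]
delta [ -97.8 -507.3   12.2] roll -0.471
```

>>> carry_out(
  delta_pos=[
    [-9, -45, 0],
    [-18, -90, 0],
    [-26, -136, 0],
    [-35, -182, 0],
    [-44, -228, 0],
    [-53, -274, 0],
    [-62, -320, 0],
    [-70, -366, 0],
    [-79, -412, 0],
    [-88, -458, 0],
  ],
  roll=[-0.05, -0.1, -0.15, -0.2, -0.25, -0.3, -0.35, -0.4, -0.45, -0.47],
  hand=[0.1, 0.1, 0.1, 0.1, 0.1, 0.1, 0.1, 0.1, 0.1, 0.1],
)

```text
time_s: 31.8
ee_pos: [0.4797, 0.389, 0.1326]
tcp_rot: [3.141, -0.001, 0.449]
force: [1.5, -0.0, 0.2]
finger_gap: 0.55
```

```bash
python3 stick.py 1; python3 go.py .4685 .4395 .015 -64
```

```text
side 1 0.8 360 [0.4691 0.4396] axis 27.7 [0.034 0.085]
top 1 0.35 148 [ 0.5587 -0.201 ] axis 176.5 [0.024 0.09 ]
t 32.0 tcp [0.4795 0.3882 0.1321] jaw -64.2 gap mm 48.4 F [ 1.  -0.8 -1.6] q [-1.25  0.75  0.74  1.75 -0.62  0.9  -1.37]
delta [ 12.4 -51.1 117. ] roll -0.004
```

>>> carry_out(
  delta_pos=[
    [8, -30, 0],
    [12, -51, 10],
    [12, -51, 50],
    [12, -51, 90],
    [12, -51, 112],
    [12, -51, 117],
    [12, -51, 117],
    [12, -51, 117],
  ],
  roll=[0, 0, 0, 0, 0, 0, 0, 0],
  hand=[0.1, 0.1, 0.1, 0.1, 0.1, 0.1, 0.1, 0.1],
)

```text
time_s: 32.8
ee_pos: [0.4686, 0.44, 0.0165]
tcp_rot: [-3.142, -0.002, 0.449]
force: [0.4, 0.4, 0.8]
finger_gap: 0.552
```

>>> carry_out(
  delta_pos=[
    [0, 0, 0],
    [0, 0, 0],
    [0, 0, 0],
    [0, 0, 0],
    [0, 0, 0],
    [0, 0, 0],
    [0, 0, 0],
    [0, 0, 0],
  ],
  roll=[0, 0, 0, 0, 0, 0, 0, 0],
  hand=[-0.8, -0.8, -0.8, -0.8, -0.8, -0.8, -0.8, -0.8],
)

```text
time_s: 33.6
ee_pos: [0.4676, 0.4402, 0.0158]
tcp_rot: [-3.141, -0.001, 0.45]
force: [-0.8, -1.0, 6.3]
finger_gap: 0.246
```

```bash
python3 go.py .555 -.160 .125 -91
```

```text
t 33.6 tcp [0.4676 0.4402 0.0158] jaw -64.2 gap mm 21.6 F [-0.8 -1.   6.3] q [-1.24  0.94  0.62  1.69 -0.74  0.76 -1.37]
delta [-182.2  578.5 -109.5] roll 0.467
```

>>> carry_out(
  delta_pos=[
    [0, 0, -40],
    [0, 0, -85],
    [-7, 22, -110],
    [-20, 63, -110],
    [-34, 107, -110],
    [-48, 151, -110],
    [-61, 195, -110],
    [-75, 239, -110],
    [-89, 283, -110],
    [-103, 327, -110],
  ],
  roll=[0, 0, 0.05, 0.11, 0.17, 0.23, 0.29, 0.35, 0.41, 0.47],
  hand=[-0.8, -0.8, -0.8, -0.8, -0.8, -0.8, -0.8, -0.8, -0.8, -0.8],
)

```text
time_s: 34.6
ee_pos: [0.5167, 0.0992, 0.1252]
tcp_rot: [-3.141, -0.0, -0.022]
force: [0.0, -0.2, -0.7]
finger_gap: 0.25
```

```bash
python3 go.py .555 -.160 .125 -91;python3 - <<'E'
from h import *
snap()
tile("f.png",[("side",proj("side",[.55,-.14,.03])[0],50),("top",proj("top",[.55,-.14,.03])[0],50)])
E
```

```text
t 34.6 tcp [0.5167 0.0992 0.1252] jaw -91.3 gap mm 22.0 F [ 0.  -0.2 -0.7] q [-0.9   0.67  0.84  1.99 -0.7   0.8  -1.23]
delta [4.410e+01 2.583e+02 2.000e-01] roll -0.005
```

View pics/f.png

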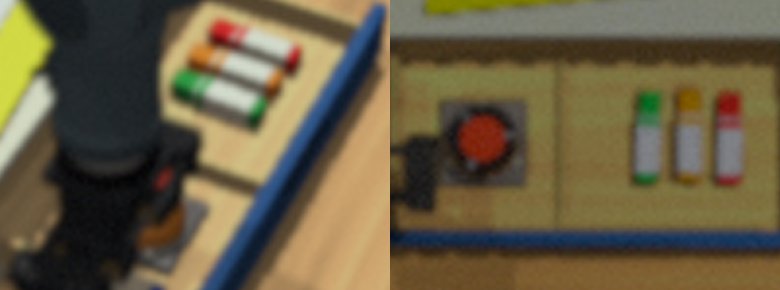

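Red, orange and green lie side by side in the compartment and the lid is centred on the jar. Placing blue.

>>> carry_out(
  delta_pos=[
    [8, 44, 0],
    [16, 90, 0],
    [24, 136, 0],
    [32, 182, 0],
    [40, 228, 0],
    [44, 258, 0],
    [44, 258, 25],
    [44, 258, 55],
    [44, 258, 68],
    [44, 258, 68],
  ],
  roll=[0, 0, 0, 0, 0, 0, 0, 0, 0, 0],
  hand=[-0.8, -0.8, -0.8, -0.8, -0.8, -0.8, -0.8, -0.8, -0.8, -0.8],
)

```text
time_s: 35.7
ee_pos: [0.5544, -0.1571, 0.0556]
tcp_rot: [-3.141, 0.003, -0.019]
force: [-0.5, 0.3, -0.3]
finger_gap: 0.242
```

```bash
python3 go.py .40 -.16 .14 -91
```

```text
t 35.7 tcp [ 0.5544 -0.1571  0.0556] jaw -91.1 gap mm 21.3 F [-0.5  0.3 -0.3] q [-0.3   0.82  0.71  1.87 -0.78  0.75 -0.74]
delta [-154.6    5.8  -83.8] roll -0.002
```

>>> carry_out(
  delta_pos=[
    [0, 0, 0],
    [0, 0, 0],
    [0, 0, 0],
    [0, 0, 0],
    [0, 0, -20],
    [0, 0, -60],
    [0, 0, -85],
    [-40, 0, -85],
    [-85, 0, -85],
    [-130, 0, -85],
  ],
  roll=[0, 0, 0, 0, 0, 0, 0, 0, 0, 0],
  hand=[-0.8, -0.2, -0.2, -0.2, -0.2, -0.1, -1, -1, -1, -1],
)

```text
time_s: 36.7
ee_pos: [0.4244, -0.1554, 0.1427]
tcp_rot: [3.142, -0.001, -0.02]
force: [0.6, 0.1, -0.4]
finger_gap: 0.113
```

```bash
python3 go.py .42 -.15 .14 -91 .42 -.15 .04 -91 ;python3 - <<'E'
from h import *
snap()
tile("g.png",[("side",proj("side",[.55,-.14,.03])[0],50),("top",proj("top",[.55,-.14,.03])[0],50)])
E
```

```text
t 36.7 tcp [ 0.4244 -0.1554  0.1427] jaw -91.1 gap mm 9.9 F [ 0.6  0.1 -0.4] q [-0.45  0.52  0.89  2.17 -0.62  0.73 -0.73]
delta [-4.5 -5.3  2.7] roll -0.002
delta [ -4.6  -5.3 102.7] roll -0.002
```

View pics/g.png

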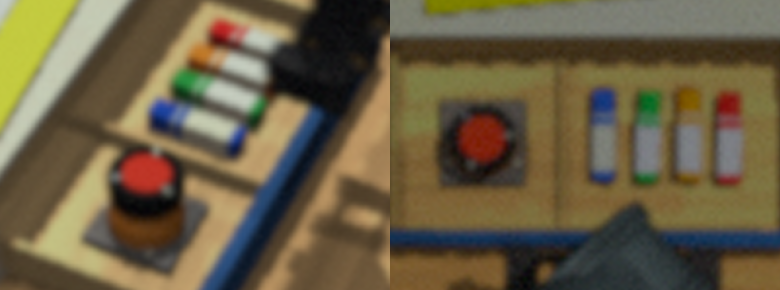

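All four sticks lie in the compartment and the lid is seated. Now going down in front of the drawer.

>>> carry_out(
  delta_pos=[
    [-8, -5, 0],
    [-8, -5, 0],
    [-8, -5, 40],
    [-8, -5, 80],
    [-8, -5, 100],
    [-8, -5, 100],
  ],
  roll=[0, 0, 0, 0, 0, 0],
  hand=[-1, -1, -1, -1, -1, -1],
)

```text
time_s: 37.4
ee_pos: [0.4175, -0.15, 0.0403]
tcp_rot: [-3.141, 0.003, -0.02]
force: [0.4, 1.0, 0.5]
finger_gap: 0.007
```

```bash
python3 go.py .60 -.153 .04 -91
```

```text
t 37.4 tcp [ 0.4175 -0.15    0.0403] jaw -91.1 gap mm 0.6 F [0.4 1.  0.5] q [-0.26  0.69  0.63  2.21 -0.86  0.51 -0.54]
delta [182.6  -0.5  -0.3] roll -0.002
```

>>> carry_out(
  delta_pos=[
    [10, 0, 0],
    [20, 0, 0],
    [32, 0, 0],
    [46, 0, 0],
    [62, 0, 0],
    [78, 0, 0],
    [94, 0, 0],
    [110, 0, 0],
    [122, 0, 0],
    [130, 0, 0],
  ],
  roll=[0, 0, 0, 0, 0, 0, 0, 0, 0, 0],
  hand=[-1, -1, -1, -1, -1, -1, -1, -1, -1, -1],
)

```text
time_s: 38.4
ee_pos: [0.5495, -0.1526, 0.0431]
tcp_rot: [3.141, -0.001, -0.019]
force: [-3.5, 0.2, 2.4]
finger_gap: 0.007
```

```bash
python3 go.py .60 -.153 .04 -91;python3 - <<'E'
from h import *
snap()
tile("i.png",[("side",proj("side",[.57,-.14,.06])[0],60),("top",proj("top",[.6,-.14,.06])[0],60)])
E
```

```text
t 38.4 tcp [ 0.5495 -0.1526  0.0431] jaw -91.1 gap mm 0.6 F [-3.5  0.2  2.4] q [-0.3   0.83  0.69  1.89 -0.8   0.71 -0.72]
delta [50.5 -0.5  3.1] roll -0.001
```

View pics/i.png

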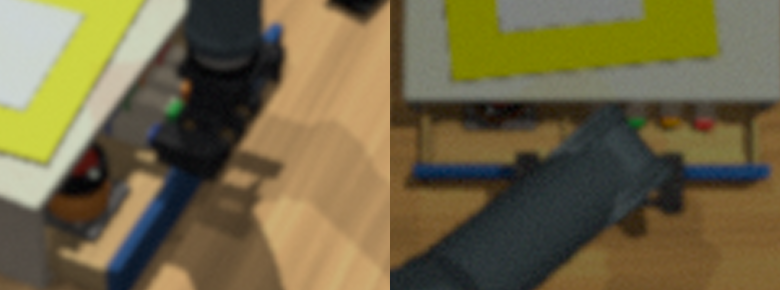

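Run:
```python
from h import *
c=proj("top",[.6,-.14,.06])[0]
for tx,ty,z in((30,100,.126),(360,102,.126),(30,168,.07),(360,173,.07)):
    print(at_z("top",[c+(np.array([tx-195,ty-145])*120/390)],z).round(4))
```

```text
[[0.6467 0.0451 0.126 ]]
[[ 0.6392 -0.3216  0.126 ]]
[[0.5753 0.0495 0.07  ]]
[[ 0.5643 -0.3275  0.07  ]]
```

>>> carry_out(
  delta_pos=[
    [14, 0, 0],
    [28, 0, 0],
    [38, 0, 0],
    [40, 0, 0],
    [35, 0, 0],
    [30, 0, -10],
    [30, 0, -34],
    [30, 0, -34],
    [30, 0, -34],
  ],
  roll=[0, 0, 0, 0, 0, 0, 0, 0, 0],
  hand=[-1, -1, -1, -1, -1, -1, -1, -1, -1],
)

```text
time_s: 39.4
ee_pos: [0.5776, -0.1535, 0.0771]
tcp_rot: [-3.141, -0.001, -0.021]
force: [-0.7, 0.8, -0.6]
finger_gap: 0.0
```

```bash
python3 go.py .60 -.153 .077 -91
```

```text
t 39.4 tcp [ 0.5776 -0.1535  0.0771] jaw -91.2 gap mm 0.0 F [-0.7  0.8 -0.6] q [-0.33  0.82  0.74  1.82 -0.75  0.81 -0.79]
delta [22.4 -1.   0.1] roll -0.003
```

Tips are at .066, 4 mm below the front's top edge. Pushing gently, and I'll check the force.

>>> carry_out(
  delta_pos=[
    [5, 0, 0],
    [10, 0, 0],
    [15, 0, 0],
    [20, 0, 0],
    [25, 0, 0],
    [25, 0, 0],
  ],
  roll=[0, 0, 0, 0, 0, 0],
  hand=[-1, -1, -1, -1, -1, -1],
)

```text
time_s: 40.0
ee_pos: [0.6036, -0.1539, 0.076]
tcp_rot: [3.141, -0.001, -0.02]
force: [-0.4, 0.7, 0.1]
finger_gap: 0.005
```

```bash
python3 go.py .62 -.153 .077 -91
```

```text
t 40.0 tcp [ 0.6036 -0.1539  0.076 ] jaw -91.1 gap mm 0.4 F [-0.4  0.7  0.1] q [-0.32  0.86  0.74  1.75 -0.75  0.84 -0.82]
delta [16.4 -1.2 -1. ] roll -0.002
```

>>> carry_out(
  delta_pos=[
    [4, 0, 0],
    [8, 0, 0],
  ],
  roll=[0, 0],
  hand=[-1, -1],
)

```text
time_s: 40.2
ee_pos: [0.6104, -0.1541, 0.0761]
tcp_rot: [-3.141, 0.001, -0.02]
force: [-3.5, 0.6, -0.1]
finger_gap: 0.009
```

```bash
python3 go.py .62 -.153 .077 -91;python3 - <<'E'
from h import *
snap()
tile("j.png",[("side",proj("side",[.61,-.14,.06])[0],40),("top",proj("top",[.62,-.14,.06])[0],60)])
c=proj("top",[.62,-.14,.06])[0];print(c)
E
```

```text
t 40.2 tcp [ 0.6104 -0.1541  0.0761] jaw -91.2 gap mm 0.8 F [-3.5  0.6 -0.1] q [-0.32  0.87  0.74  1.73 -0.75  0.86 -0.82]
delta [ 9.5 -1.3 -0.9] roll -0.003
[282.44008047 160.68376425]
```

View pics/j.png

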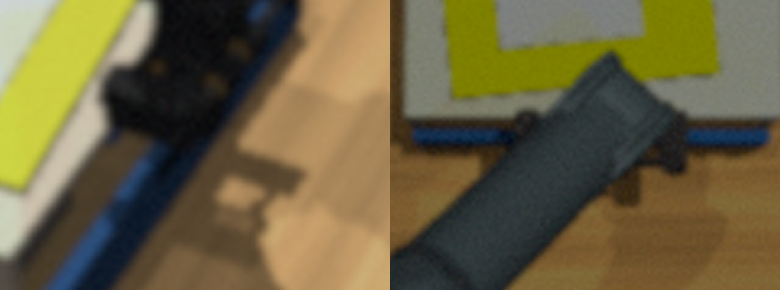

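>>> carry_out(
  delta_pos=[
    [3, 0, 0],
    [6, 0, 0],
    [8, 0, 0],
    [8, 0, 0],
  ],
  roll=[0, 0, 0, 0],
  hand=[-1, -1, -1, -1],
)

```text
time_s: 40.7
ee_pos: [0.6186, -0.1543, 0.0762]
tcp_rot: [-3.141, 0.001, -0.02]
force: [-2.8, 1.4, 0.5]
finger_gap: 0.005
```

```bash
python3 go.py .62 -.153 .077 -91
```

```text
t 40.7 tcp [ 0.6186 -0.1543  0.0762] jaw -91.2 gap mm 0.4 F [-2.8  1.4  0.5] q [-0.31  0.88  0.74  1.71 -0.75  0.87 -0.83]
delta [ 1.4 -1.4 -0.8] roll -0.003
```

>>> carry_out(
  delta_pos=[
    [2, 0, 0],
    [4, 0, 0],
    [6, 0, 0],
    [6, 0, 0],
  ],
  roll=[0, 0, 0, 0],
  hand=[-1, -1, -1, -1],
)

```text
time_s: 41.1
ee_pos: [0.619, -0.1545, 0.0759]
tcp_rot: [-3.138, 0.011, -0.022]
force: [-19.6, 4.1, 14.7]
finger_gap: 0.007
```

```bash
python3 go.py .62 -.153 .077 -91
```

```text
t 41.1 tcp [ 0.619  -0.1545  0.0759] jaw -91.3 gap mm 0.6 F [-19.6   4.1  14.7] q [-0.31  0.88  0.74  1.7  -0.74  0.88 -0.84]
delta [ 0.9 -1.5 -1.1] roll -0.004
```

A hard stop at the predicted shut position. Backing off and checking.

>>> carry_out(
  delta_pos=[
    [-6, 0, 0],
    [-20, 0, 0],
    [-50, 0, 0],
    [-90, 0, -20],
    [-110, 0, -60],
    [-120, -40, -100],
    [-120, -80, -120],
    [-120, -120, -120],
    [-120, -160, -120],
    [-120, -200, -120],
  ],
  roll=[0, 0, 0, 0, 0, 0, 0, 0, 0, 0],
  hand=[-1, -1, -1, -1, -1, -1, -1, -1, -1, -1],
)

```text
time_s: 42.1
ee_pos: [0.5101, 0.0499, 0.1972]
tcp_rot: [-3.141, -0.004, -0.02]
force: [1.3, 0.5, -0.0]
finger_gap: 0.006
```

>>> carry_out(
  delta_pos=[
    [0, -40, 0],
    [0, -80, 0],
    [0, -120, 0],
    [0, -160, 0],
    [0, -200, 0],
    [0, -200, 0],
  ],
  roll=[0, 0, 0, 0, 0, 0],
  hand=[-1, -1, -1, -1, -1, -1],
)

```text
time_s: 42.7
ee_pos: [0.5131, 0.2555, 0.1962]
tcp_rot: [-3.138, -0.002, -0.011]
force: [0.2, 0.9, -0.0]
finger_gap: 0.006
```

```bash
python3 go.py;python3 - <<'E'
from h import *
snap()
tile("k.png",[("side",proj("side",[.63,-.14,.06])[0],60),("top",proj("top",[.62,-.14,.06])[0],60),("side",(220,280),90),("top",(200,200),90)])
c=proj("top",[.62,-.14,.06])[0]
im=IM["top"].astype(int);m=(im[...,2]>1.4*im[...,0])&(im[...,2]>45);m[:140]=0;m[175:]=0;m[:,:225]=0;m[:,345:]=0
v,u=np.nonzero(m);s=(u>250)&(u<320)
for lo,hi in((240,260),(275,295),(310,330)):
    s=(u>=lo)&(u<hi);vs=v[s];n=s.sum()/(hi-lo);lower=[v[u==k].max()+.5 for k in range(lo,hi)]
    print("thick px",n,"outer edge",at_z("top",[[(lo+hi)/2,np.mean(lower)]],.07)[0].round(4))
E
```

```text
t 42.7 tcp [0.5131 0.2555 0.1962] jaw -90.6 gap mm 0.5 F [ 0.2  0.9 -0. ] q [-1.2   0.65  0.94  1.83 -0.63  0.98 -1.57]
thick px 3.4 outer edge [ 0.6292 -0.019   0.07  ]
thick px 3.65 outer edge [ 0.627  -0.1493  0.07  ]
thick px 3.9 outer edge [ 0.6251 -0.2795  0.07  ]
```

View pics/k.png

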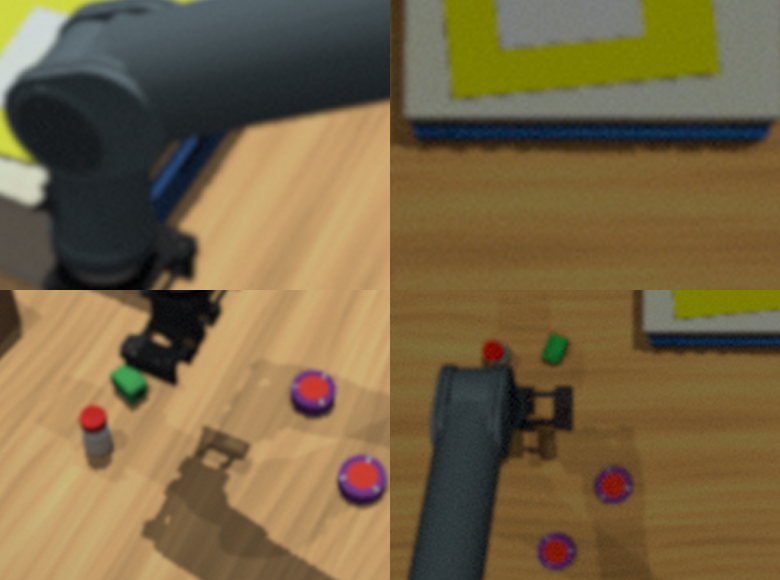

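The top view shows the drawer flush with the unit, and the bystanders are in place. I'll move the arm out of the side view to check the seam.

>>> carry_out(
  delta_pos=[
    [-20, -40, -10],
    [-40, -80, -20],
    [-65, -115, -30],
    [-90, -150, -40],
    [-115, -185, -40],
    [-145, -220, -40],
    [-175, -250, -40],
    [-205, -280, -40],
    [-235, -305, -40],
    [-260, -320, -40],
  ],
  roll=[0, 0, 0, 0, 0, 0, 0, 0, 0, 0],
  hand=[-1, -1, -1, -1, -1, -1, -1, -1, -1, -1],
)

```text
time_s: 43.8
ee_pos: [0.2588, 0.5744, 0.2366]
tcp_rot: [-3.14, -0.001, -0.02]
force: [0.3, 0.3, 0.9]
finger_gap: 0.006
```

```bash
python3 go.py;python3 - <<'E'
from h import *
snap()
IM["big"]=IM["side"]
tile("l.png",[("side",proj("side",[.63,-.05,.06])[0],30),("side",proj("side",[.63,-.2,.06])[0],30)])
E
```

```text
t 43.8 tcp [0.2588 0.5744 0.2366] jaw -91.2 gap mm 0.6 F [0.3 0.3 0.9] q [-1.85  0.71  0.98  1.65 -0.64  1.14 -2.29]
```

View pics/l.png

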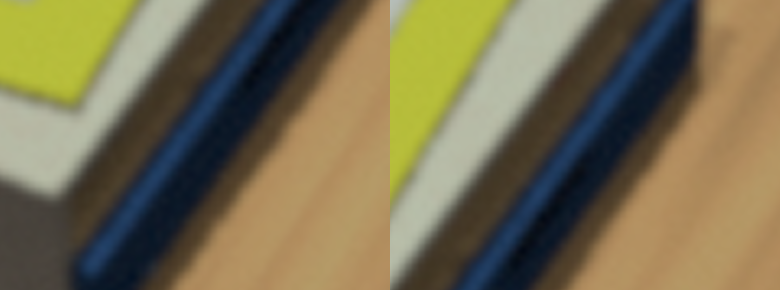

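```bash
python3 -c "
from rig import arm
print(arm.sign_off())"
```

```text
the job is handed in; nothing more can be done
None
```

I packed everything up and handed the job in at about 44 s; `sign_off` gives no verdict.

**Lid:** I set the black lid level on the jar, turned it back 0.37 rad until it dropped to about 3 mm below the rim, then turned it clockwise about 1.5 rad. It met the end stop at 1.26 N m, with lid_mid about 7.9 mm below the rim. A picture taken after that showed it level and centred.

**Sticks:** All four (red, orange, green, blue) lie side by side in the compartment, seen in the pictures before I shut the drawer.
- **Red:** the first grasp missed because I lifted before the fingers had closed. I regripped it.
- **Blue:** it had been knocked about 45 mm before I got to it, so I measured it again and picked it up from the new place.

**Drawer:** I pushed it shut to a hard stop of about 20 N. The tool stopped at x = 0.619, where I had worked out that shut would be. In the last pictures the front looks flush with the unit, but I could only judge the seam to about 2–3 mm. The drawer joint itself can't be read.

**Bystanders:** The glue jar and sharpener looked unmoved in the last views. I didn't check the glasses case separately, but the arm never went near it. The arm was clear of everything when I handed in. I couldn't see the lid and sticks once the drawer was shut.

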